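Release the latched key

ROBOT

A 6-joint arm with a two-finger parallel gripper is mounted at the origin on a cart in front of the work surface, level with it; the furniture and walls round the work are solid. World frame = base frame: x ahead of the robot, y to its left, z up, the work surface at z = 0. Lengths are in m, angles in rad, forces in N, time in s.
With the tool pointing down it reaches from about 0.4 to 0.825 m from the base axis. Payload 7 kg.
Tool frame: the origin (TCP) lies between the finger pads; the fingertips stand 8 mm ahead of it and the grasp point (between the pads) lies 11 mm behind it (arm.finger_overhang is the distance from the TCP to the fingertips, in m); z points along the fingers, y is the line along which they close (so a half turn about z gives the same grasp; the last joint's range is limited). The gripper opens to 88 mm and grips with 3 to 60 N. Pads are 19 mm wide; open, the fingers measure 130 mm over their backs; the gripper's body (78 mm by 193 mm) begins 47 mm behind the grasp point.
Start: joints at [1.514, 0.359, 0.012, 0, -1.224, -0.288], TCP at [0.228, 0.635, 0.235] pointing down, gripper open.
Joint ranges: [-3.07, 3.07], [-1.43, 2.12], [-1.02, 1.25], [-3.03, 1.67], [-3.05, -0], [-3.03, 3.03]. Speed limits (rad/s): [2.39, 2.39, 3.01, 3.14, 3.14, 3.14].

INTERFACE

Orientations are given as [roll, pitch, yaw] about the fixed x, y, z axes, in that order (R = Rz(yaw) Ry(pitch) Rx(roll)).
In Python, from station import arm gives the robot as it stands.
- The arm moves only by the tool move_arm, never from a script. Its argument "rows" is text: rows parted by semicolons, each of 7 numbers parted by spaces: the turn, a rotation vector about the tool's x, y, z in degrees, then the shift along the tool's x, y, z in m, then the finger opening in m, from 0 to 0.0876. A call has 1 to 8 rows; each row shifts and turns the commanded pose from where the row before left it, along the tool's axes as they then stand; what a row does not reach is not made up. A row lasts 1/8 s, in which the tool goes at most 62.5 mm and 10.7 degrees, less where a joint would pass 70% of its speed; a pose out of reach is approached as far as the arm can. A call is refused whole if a number of a shift passes 0.0625 or a number of a turn 10.7, either way. A call with a gripper value outside its range is refused whole. The fingers move at their own pace and stop on an object; "squeeze" is the grip in N (left out, the last holds). Time passes only in rows, so rows that do not move let the fingers close. It gives the time, the measured TCP pose, the force, the opening and the grip force at its end, in the units of the state.
- arm.get_state(): the state, without advancing time (a new reading comes with each control period).
- arm.grab_frame(name): name is "scene" or "top" or "wrist"; returns (picture, depth): 400x640x3 uint8, blue, green, red; 400x640 float32, m along the optical axis (not along the pixel's ray), 0 where there is no reading.
- arm.camera_model(name): a dict with "mtx" (3x3 intrinsics, pixels), "camera_from_world" (4x4, takes a point from world to camera coordinates); the wrist camera has in their place "mount" (4x4, takes a point from camera to tool coordinates, whose origin is the TCP and whose axes are the flange's). Camera axes: x right, y down, z forward; pixel columns grow to the right and rows downward; lengths in m; the calibration is good to about 2 mm. A picture is of the moment at which its call begins: read the wrist's pose just before it. camera_model takes no time and is no camera call.
- arm.job_done(): hands the job in; it is judged then, once.
The state is a dict: "t": time; "q": joint angles; "qd": joint speeds; "joint_efforts": joint torques, N m; "eef_pos": TCP position; "ee_rot": TCP orientation; "force": force on the tool from outside, world axes, zero at the start; "moment": the same for the moment, N m; "width": finger opening in m; "gripper_force": force on a finger pad.
Only numpy, scipy, OpenCV 4.12 (cv2) and the standard library are available. Lean on these libraries where they do the work, as an engineer would, in place of code of your own. Each camera call takes 0.05 s, during which the arm holds its last target. There are 200 camera calls.

TASK

One of the four identical keys on the grey switch box is still latched down. With the tips of the fingers, tap all four keys lightly, one after the other from left to right, to feel which one it is; lift off after the last tap, then press that key fully in and let go so that it springs up and all four stand level. Until it is released do not press in any of the others, and never move or pick up the things standing round the box.

Things in the scene. Friction and masses are not known exactly. Their poses are not given: they have to be found in the camera images.
- switch_box: Grey flat-topped switch box fixed to the bench, 110 (its x) x 240 (its y) x 55 mm high, with a row of four identical pale keys on top. Origin: centre of its underside, on the bench; z up, x to the rear of the box (away from the robot), y along the row to the left. A short cable stub leaves its rear face.
- key_1: The first (leftmost) key of the row as seen from the robot: flat rectangular cap 34 (x) x 30 (y) mm on the box's centre line, +78 mm along the box's y; keys are 52 mm apart, with 22 mm gaps. Origin: centre of the cap's flat top, 67 mm above the bench (12 mm above the box top) when the key is up; axes as the box's.
- key_2: The second key of the row as seen from the robot: flat rectangular cap 34 (x) x 30 (y) mm on the box's centre line, +26 mm along the box's y; keys are 52 mm apart, with 22 mm gaps. Origin: centre of the cap's flat top, 67 mm above the bench (12 mm above the box top) when the key is up; axes as the box's.
- key_3: The third key of the row as seen from the robot: flat rectangular cap 34 (x) x 30 (y) mm on the box's centre line, -26 mm along the box's y; keys are 52 mm apart, with 22 mm gaps. Origin: centre of the cap's flat top, 67 mm above the bench (12 mm above the box top) when the key is up; axes as the box's.
- key_4: The fourth (rightmost) key of the row as seen from the robot: flat rectangular cap 34 (x) x 30 (y) mm on the box's centre line, -78 mm along the box's y; keys are 52 mm apart, with 22 mm gaps. Origin: centre of the cap's flat top, 67 mm above the bench (12 mm above the box top) when the key is up; axes as the box's.
- travel_1 (a joint): How far key_1 is down, in m: 0 up, about 0.003 latched, 0.007 at the bottom stop. An up key yields at about 2.5 N and then 0.9 N per mm (about 9 N at the bottom). The latched key stands 3 mm lower, feels solid up to about 4.4 N, and yields from there; pushed beyond about 5 mm down (some 6 to 7 N) its catch lets go and it springs fully up when the finger leaves. Lighter taps do not release it. Which of the four is latched differs from start to start.
- travel_2 (a joint): How far key_2 is down, in m: 0 up, about 0.003 latched, 0.007 at the bottom stop. As travel_1.
- travel_3 (a joint): How far key_3 is down, in m: 0 up, about 0.003 latched, 0.007 at the bottom stop. As travel_1.
- travel_4 (a joint): How far key_4 is down, in m: 0 up, about 0.003 latched, 0.007 at the bottom stop. As travel_1.
- crucible: Loose brown crucible, 53 mm across, 44 mm high, standing near the left end of the box. Bystander. Origin: centre of its underside.
- denture_flask: Loose ochre denture flask, a rounded block 51 x 70 x 37 mm, near the right end of the box. Bystander. Origin: centre of its underside.
- cast_grey: Loose plaster dental cast (tooth arch), 49 x 60 x 36 mm, on the bench in front of the box. Bystander. Origin: centre of its underside.

How it is judged:
On the way, in this order (a step that is already met when the one before it is completed fails the run):
1. the first (leftmost) key is tapped (contact force between the fingers and key_1 above 0.4 N), for 0.02 s.
2. the second key is tapped (contact force between the fingers and key_2 above 0.4 N), for 0.02 s.
3. the third key is tapped (contact force between the fingers and key_3 above 0.4 N), for 0.02 s.
4. the fourth (rightmost) key is tapped (contact force between the fingers and key_4 above 0.4 N), for 0.02 s.
5. the finger is lifted off the keys, and the latched key is still down (contact force between the fingers and key_1 below 0.05 N and contact force between the fingers and key_2 below 0.05 N and contact force between the fingers and key_3 below 0.05 N and contact force between the fingers and key_4 below 0.05 N and value of joint any of travel_1, travel_2, travel_3, travel_4 above 0.0018 m), for 0.1 s.
6. a key is pressed home (about 5 mm or more down) (value of joint any of travel_1, travel_2, travel_3, travel_4 above 0.0048 m), for 0.02 s.
At the end, for the whole second after the job is handed in: All four keys are up (each within 1 mm of its upper stop), and the crucible, the denture flask and the dental cast stand within 20 mm of where they were (value of joint each of travel_1, travel_2, travel_3, travel_4 below 0.001 m and distance of each of crucible, denture_flask, cast_grey from where it was at the start of the episode below 0.02 m); the robot touches nothing.
It fails at once if a key that was up is pressed in (more than 4.5 mm) while another is the one latched down ((value of joint travel_1 above 0.0045 m and value of joint any of travel_2, travel_3, travel_4 above 0.0018 m) or (value of joint travel_2 above 0.0045 m and value of joint any of travel_1, travel_3, travel_4 above 0.0018 m) or (value of joint travel_3 above 0.0045 m and value of joint any of travel_1, travel_2, travel_4 above 0.0018 m) or (value of joint travel_4 above 0.0045 m and value of joint any of travel_1, travel_2, travel_3 above 0.0018 m)).
It fails at once if the crucible, the denture flask or the cast is moved or picked up (more than 20 mm from its place) (distance of any of crucible, denture_flask, cast_grey from where it was at the start of the episode above 0.02 m).
It also fails if it takes over 51 s, if anything falls off the work surface, if the arm or the gripper's body presses on something with over 40 N, if the wrist force passes 120 N, or if a joint passes its speed limit or range.

## Working session

There is one attempt and no reset: what is moved stays moved. The work goes in short steps, Python scripts to look and compute and a tool call to move; the robot and the scene stay as the last step left them, time stands still between calls to the robot, and variables do not carry over. Pictures are saved under pics/ and viewed, at most 10 in all, crops included, and the job is handed in when it is done.

Besides the shell and the picture viewer there is one more tool, called after "Emit:" as name(argument=value, ...) on one line, values as JSON. move_arm: Moves the arm, as the interface text tells. Its arguments: {"type":"object","properties":{"rows":{"type":"string"},"squeeze":{"type":"number"}},"required":["rows"]}

```bash
mkdir -p pics; ls
python3 - <<'E'
from station import arm
import cv2,numpy as np
s=arm.get_state();print({k:np.round(v,4).tolist() for k,v in s.items()},arm.finger_overhang)
for n in("top","scene"):
    p,d=arm.grab_frame(n);cv2.imwrite(f"pics/{n}0.png",p);np.savez(f"pics/{n}0.npz",p=p,d=d)
    m=arm.camera_model(n);print(n,np.round(m["mtx"],1).tolist(),np.round(m["camera_from_world"],3).tolist())
E
```

```text
pics
{'t': 0.0, 'q': [1.5141, 0.3594, 0.011, -0.0003, -1.2241, -0.2881], 'qd': [-0.0014, -0.0001, -0.0012, 0.0001, -0.0006, 0.0009], 'joint_efforts': [-0.0009, -58.2715, 29.3045, 6.997, 0.0068, -0.0002], 'eef_pos': [0.228, 0.6348, 0.2336], 'ee_rot': [3.14, -0.0002, -0.3449], 'force': [0.1209, -0.3882, 0.6366], 'moment': [0.034, -0.0117, 0.0043], 'gripper_force': 0.0, 'width': 0.0878} 0.008
top [[425.0, 0.0, 317.5], [0.0, 425.0, 205.5], [0.0, 0.0, 1.0]] [[0.007, -1.0, 0.003, 0.046], [-0.993, -0.007, -0.121, 0.507], [0.121, -0.002, -0.993, 0.971], [0.0, 0.0, 0.0, 1.0]]
scene [[376.1, 0.0, 320.6], [0.0, 376.1, 195.8], [0.0, 0.0, 1.0]] [[0.776, -0.63, -0.025, -0.378], [-0.354, -0.402, -0.844, 0.26], [0.522, 0.664, -0.535, 0.587], [0.0, 0.0, 0.0, 1.0]]
```

View pics/top0.png

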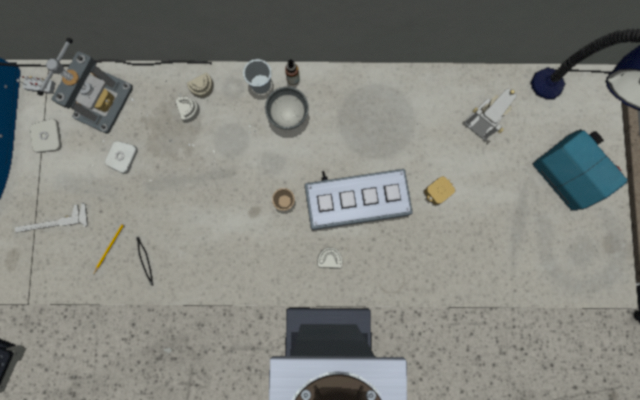

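View pics/scene0.png

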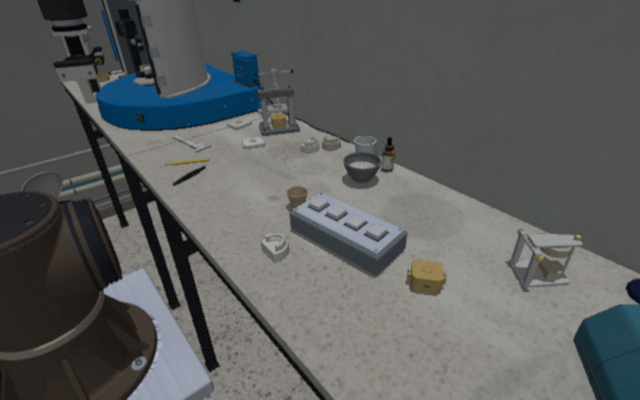

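The top view shows the box at about (358,199), with the keys at (325,203), (348,199), (370,196) and (392,192). The crucible is at (284,201), the flask at (440,190) and the cast at (330,260).

```bash
cat > h.py <<'E'
import numpy as np
def ray(m,uv,z):
    T=np.array(m["camera_from_world"]);R=T[:3,:3];c=-R.T@T[:3,3]
    d=R.T@np.linalg.inv(m["mtx"])@np.array([uv[0],uv[1],1.]);return c+d*(z-c[2])/d[2]
E
python3 - <<'E'
from station import arm
from h import *
import cv2
f=np.load("pics/top0.npz");p,d=f["p"],f["d"];m=arm.camera_model("top")
roi=p[160:240,295:420].astype(int)
for k in range(4):
    u,v=[(325,203),(348,199),(370,196),(392,192)][k];print(p[v,u],p[v-11,u],p[v+14,u])
# box: bluish
hsv=cv2.cvtColor(p,cv2.COLOR_BGR2HSV)
key=((p[...,0].astype(int)-p[...,2])<12)&(p.min(2)>165)
key[:160]=0;key[240:]=0;key[:,:305]=0;key[:,412:]=0
n,l,st,c=cv2.connectedComponentsWithStats(key.astype(np.uint8))
P=[]
for i in range(1,n):
    if st[i,4]>60:
        print(c[i],st[i,4],ray(m,c[i],.067)); P.append(ray(m,c[i],.067)[:2])
        yy,xx=np.where(l==i);dd=np.median(d[l==i]);print("depth z",dd)
g=((p[...,0].astype(int)-p[...,2])>10)&(p.max(2)>100);g[:160]=0;g[240:]=0;g[:,:295]=0;g[:,:][:,420:]=0
cs,_=cv2.findContours(g.astype(np.uint8),cv2.RETR_EXTERNAL,cv2.CHAIN_APPROX_NONE);b=max(cs,key=cv2.contourArea)
r=cv2.minAreaRect(b);bp=cv2.boxPoints(r);print(r,[ray(m,q,.055).round(4).tolist() for q in bp])
E
```

```text
[195 190 188] [193 181 173] [210 196 187]
[195 190 187] [201 188 179] [211 197 187]
[193 190 187] [200 187 178] [204 191 182]
[192 189 186] [200 186 178] [199 187 178]
[392.53030303 191.95454545] 132 [ 0.53406777 -0.1210581   0.067     ]
depth z 0.9693946
[369.80152672 195.46564885] 131 [ 0.52559304 -0.06915225  0.067     ]
depth z 0.97010636
[347.55882353 198.67647059] 136 [ 0.51783614 -0.01847698  0.067     ]
depth z 0.9673359
[324.98484848 201.95454545] 132 [0.50993662 0.03283888 0.067     ]
depth z 0.965979
((357.91546630859375, 198.17916870117188), (45.027076721191406, 101.26512145996094), 81.57302856445312) [[0.5546, 0.0801, 0.055], [0.5913, -0.1523, 0.055], [0.4873, -0.1656, 0.055], [0.4516, 0.0639, 0.055]]
```

The key spacing comes to 51.9 mm against the 52 mm given, and the key centre agrees with the box centre. The box yaw is about 8.9°. I'll turn the tool so its closing line runs along the box's x axis, and close the fingers.

Emit:
move_arm(rows="0 0 10.2 0 0 0 0; 0 0 10.2 0 0 0 0; 0 0 10.2 0 0 0 0; 0 0 10.2 0 0 0 0; 0 0 10.2 0 0 0 0; 0 0 10.2 0 0 0 0; 0 0 0 0 0 0 0; 0 0 0 0 0 0 0", squeeze=10)

```text
t: 1.1
eef_pos: [0.2281, 0.6351, 0.2343]
ee_rot: [3.141, -0.0, -1.409]
force: [-0.3, 0.1, -0.5]
width: 0.0134
gripper_force: 0.0
```

Emit:
move_arm(rows="0 0 0 0.049 -0.014 0 0; 0 0 0 0.049 -0.014 0 0; 0 0 0 0.049 -0.014 0 0; 0 0 0 0.049 -0.014 0 0; 0 0 0 0.049 -0.014 0 0; 0 0 0 0.049 -0.014 0 0; 0 0 0 0.049 -0.014 0 0; 0 0 0 0.049 -0.014 0 0")

```text
t: 2.1
eef_pos: [0.4008, 0.2642, 0.2349]
ee_rot: [-3.141, 0.001, -1.409]
force: [0.2, -0.5, 0.3]
width: 0.0003
gripper_force: 0.0
```

Emit:
move_arm(rows="0 0 0 0.049 -0.014 0 0; 0 0 0 0.049 -0.014 0 0; 0 0 0 0.049 -0.014 0 0; 0 0 0 0.049 -0.014 0 0; 0 0 0 0.049 -0.014 0 0; 0 0 0 0 0 0.04 0; 0 0 0 0 0 0.04 0; 0 0 0 0 0 0 0")

```text
t: 3.1
eef_pos: [0.5061, 0.0338, 0.1523]
ee_rot: [3.136, -0.001, -1.412]
force: [0.8, -0.3, 0.9]
width: 0.0005
gripper_force: 0.0
```

Run:
```python
from station import arm
from h import *
import cv2
s=arm.get_state();print({k:np.round(s[k],4).tolist() for k in("t","eef_pos","ee_rot","force","moment","width")})
p,d=arm.grab_frame("wrist");cv2.imwrite("pics/w1.png",p);np.savez("pics/w1.npz",p=p,d=d);m=arm.camera_model("wrist");print({k:np.round(v,3).tolist() for k,v in m.items()})
from scipy.spatial.transform import Rotation as Ro
W=np.eye(4);W[:3,:3]=Ro.from_euler("xyz",s["ee_rot"]).as_matrix();W[:3,3]=s["eef_pos"]
M=np.linalg.inv(W@m["mount"])
for X in([.510,.033,.067],[.518,-.0185,.067],[.5257,-.069,.067],[.534,-.121,.067]):
    c=M@np.r_[X,1];print((m["mtx"]@c[:3])[:2]/c[2])
```

```text
{'t': 3.1, 'eef_pos': [0.5061, 0.0338, 0.1523], 'ee_rot': [3.1359, -0.0012, -1.4115], 'force': [0.7604, -0.3413, 0.8744], 'moment': [0.0425, -0.0701, 0.0216], 'width': 0.0005}
{'mtx': [[356.122, 0.0, 318.586], [0.0, 356.122, 197.862], [0.0, 0.0, 1.0]], 'mount': [[-0.0, -0.958, -0.286, 0.077], [1.0, -0.0, -0.001, 0.001], [0.001, -0.286, 0.958, -0.15], [0.0, 0.0, 0.0, 1.0]]}
[311.35501163 205.31728732]
[311.26705664 129.04678911]
[311.4035028  44.1814843]
[310.91844191 -56.07681139]
```

View pics/w1.png

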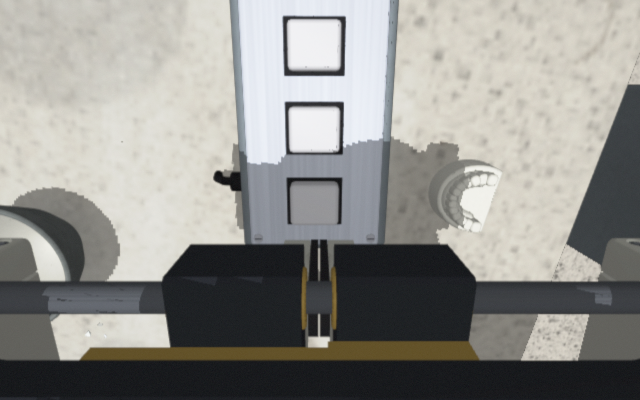

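The wrist view shows keys 1 to 3 at (314,201), (314,128) and (315,44). That is within about 1–2 mm of where my top-view estimate puts them. Next I'll descend over key 1.

Emit:
move_arm(rows="0 0 0 0 -0.003 0.03 0; 0 0 0 0 0 0.03 0; 0 0 0 0 0 0.01 0; 0 0 0 0 0 0 0; 0 0 0 0 0 0 0; 0 0 0 0 0 0 0")

```text
t: 3.9
eef_pos: [0.5117, 0.0355, 0.0857]
ee_rot: [-3.14, 0.0, -1.413]
force: [0.5, -0.1, -0.5]
width: 0.0006
gripper_force: 0.0
```

Emit:
move_arm(rows="0 0 0 0.002 0 0.008 0; 0 0 0 0 0 0 0; 0 0 0 0 0 0 0; 0 0 0 0 0 0 0")

```text
t: 4.4
eef_pos: [0.5114, 0.0333, 0.0766]
ee_rot: [3.142, -0.0, -1.413]
force: [-1.0, -0.1, 0.1]
width: 0.0006
gripper_force: 0.0
```

Emit:
move_arm(rows="0 0 0 0 0 0.001 0; 0 0 0 0 0 0 0; 0 0 0 0 0 0 0")

```text
t: 4.78
eef_pos: [0.5113, 0.0333, 0.0756]
ee_rot: [3.142, -0.0, -1.413]
force: [-0.1, 0.5, 0.9]
width: 0.0004
gripper_force: 0.0
```

Emit:
move_arm(rows="0 0 0 0 0 0.001 0; 0 0 0 0 0 0 0; 0 0 0 0 0 0 0")

```text
t: 5.15
eef_pos: [0.5114, 0.0333, 0.0747]
ee_rot: [-3.141, -0.0, -1.413]
force: [-1.2, -0.1, 3.9]
width: 0.0006
gripper_force: 1.5
```

Contact came at TCP z of about 0.075, which is what an up key should give. On to key 2.

Emit:
move_arm(rows="0 0 0 0 0 -0.01 0; 0 0 0 0.026 0 0 0; 0 0 0 0.026 0 0 0; 0 0 0 0 0 0 0; 0 0 0 0 0 0.008 0; 0 0 0 0 0 0 0; 0 0 0 0 0 0.001 0; 0 0 0 0 0 0 0")

```text
t: 6.15
eef_pos: [0.5195, -0.0178, 0.0755]
ee_rot: [3.141, -0.0, -1.412]
force: [-0.3, -0.5, -0.0]
width: 0.0003
gripper_force: 0.0
```

Emit:
move_arm(rows="0 0 0 0 0 0.0008 0; 0 0 0 0 0 0 0; 0 0 0 0 0 0 0")

```text
t: 6.52
eef_pos: [0.5196, -0.0179, 0.075]
ee_rot: [-3.141, 0.0, -1.413]
force: [-0.2, 2.1, 2.3]
width: 0.0002
gripper_force: 1.4
```

Emit:
move_arm(rows="0 0 0 0 0 0.0003 0; 0 0 0 0 0 0 0")

```text
t: 6.78
eef_pos: [0.5197, -0.018, 0.0746]
ee_rot: [-3.141, 0.0, -1.413]
force: [-0.4, 1.9, 3.6]
width: 0.0006
gripper_force: 1.6
```

Emit:
move_arm(rows="0 0 0 0 0 -0.01 0; 0 0 0 0.026 0 0 0; 0 0 0 0.026 0 0 0; 0 0 0 0 0 0 0; 0 0 0 0 0 0.008 0; 0 0 0 0 0 0 0; 0 0 0 0 0 0.001 0; 0 0 0 0 0 0 0")

```text
t: 7.78
eef_pos: [0.5277, -0.0691, 0.0755]
ee_rot: [3.142, -0.0, -1.412]
force: [0.2, -0.1, 0.5]
width: 0.0005
gripper_force: 0.0
```

Emit:
move_arm(rows="0 0 0 0 0 0.001 0; 0 0 0 0 0 0 0; 0 0 0 0 0 0 0")

```text
t: 8.15
eef_pos: [0.5277, -0.0694, 0.0745]
ee_rot: [-3.142, -0.0, -1.413]
force: [-0.9, 0.3, -0.6]
width: 0.0004
gripper_force: 0.0
```

Key 3 gives no contact at this height, so it is probably the latched one. I'll go lower in small steps.

Emit:
move_arm(rows="0 0 0 0 0 0.001 0; 0 0 0 0 0 0 0; 0 0 0 0 0 0 0")

```text
t: 8.52
eef_pos: [0.5277, -0.0695, 0.0734]
ee_rot: [3.142, 0.0, -1.413]
force: [1.5, -0.0, -1.0]
width: 0.0005
gripper_force: 0.0
```

Emit:
move_arm(rows="0 0 0 0 0 0.001 0; 0 0 0 0 0 0 0; 0 0 0 0 0 0 0")

```text
t: 8.9
eef_pos: [0.5277, -0.0694, 0.0726]
ee_rot: [-3.141, -0.0, -1.413]
force: [-0.3, 0.9, 1.6]
width: 0.0005
gripper_force: 0.9
```

Emit:
move_arm(rows="0 0 0 0 0 0.0005 0; 0 0 0 0 0 0 0; 0 0 0 0 0 0 0")

```text
t: 9.28
eef_pos: [0.5277, -0.0695, 0.0721]
ee_rot: [-3.141, -0.0, -1.413]
force: [-2.0, 0.2, 4.8]
width: 0.0004
gripper_force: 2.5
```

Key 3 is touched 3 mm lower than the others, so it is the latched one. Lifting off and tapping key 4.

Emit:
move_arm(rows="0 0 0 0 0 -0.0125 0; 0 0 0 0.026 0 0 0; 0 0 0 0.026 0 0 0; 0 0 0 0 0 0 0; 0 0 0 0 0 0.008 0; 0 0 0 0 0 0 0; 0 0 0 0 0 0.001 0; 0 0 0 0 0 0 0")

```text
t: 10.28
eef_pos: [0.5359, -0.1204, 0.0755]
ee_rot: [3.142, 0.0, -1.412]
force: [0.2, -0.1, 0.1]
width: 0.0008
gripper_force: 0.0
```

Emit:
move_arm(rows="0 0 0 0 0 0.001 0; 0 0 0 0 0 0 0; 0 0 0 0 0 0 0")

```text
t: 10.65
eef_pos: [0.536, -0.1206, 0.0747]
ee_rot: [-3.141, 0.0, -1.413]
force: [-0.9, 1.1, 3.9]
width: 0.0005
gripper_force: 1.5
```

Key 4 is up and has now been tapped. I'll lift off with a pause, go back to key 3 and check it by picture before pressing.

Emit:
move_arm(rows="0 0 0 0 0 -0.01 0; 0 0 0 0 0 0 0; 0 0 0 0 0 0 0; 0 0 0 -0.026 0 0 0; 0 0 0 -0.026 0 0 0; 0 0 0 0 0 0 0; 0 0 0 0 0 0.01 0; 0 0 0 0 0 0 0")

```text
t: 11.65
eef_pos: [0.5268, -0.0701, 0.0732]
ee_rot: [3.139, 0.0, -1.414]
force: [-0.4, -0.7, -0.5]
width: 0.0004
gripper_force: 0.0
```

Emit:
move_arm(rows="0 0 0 0 0 0.002 0; 0 0 0 0 0 0.002 0; 0 0 0 0 0 0.002 0; 0 0 0 0 0 0 0; 0 0 0 0 0 0 0")

```text
t: 12.28
eef_pos: [0.5276, -0.07, 0.0691]
ee_rot: [-3.142, -0.0, -1.413]
force: [-2.5, -0.9, 7.6]
width: 0.0007
gripper_force: 4.0
```

At 7.6 N and about 6 mm of travel, key 3 is past its catch. Lifting off.

Emit:
move_arm(rows="0 0 0 0 0 -0.005 0; 0 0 0 0 0 -0.02 0; 0 0 0 0 0 -0.04 0; 0 0 0 0 0 -0.05 0; 0 0 0 -0.05 0 -0.03 0; 0 0 0 -0.05 0 0 0; 0 0 0 -0.05 0 0 0; 0 0 0 0 0 0 0")

```text
t: 13.28
eef_pos: [0.5039, 0.0812, 0.2137]
ee_rot: [-3.141, 0.001, -1.41]
force: [0.2, -0.1, 0.0]
width: 0.0003
gripper_force: 0.0
```

Run:
```python
from station import arm
from h import *
import cv2
from scipy.spatial.transform import Rotation as Ro
s=arm.get_state();p,d=arm.grab_frame("wrist");cv2.imwrite("pics/w2.png",p);m=arm.camera_model("wrist");print(s["t"],s["eef_pos"])
W=np.eye(4);W[:3,:3]=Ro.from_euler("xyz",s["ee_rot"]).as_matrix();W[:3,3]=s["eef_pos"];C=W@m["mount"]
for X in([.511,.033,.067],[.519,-.0185,.067],[.5267,-.069,.067],[.535,-.121,.067]):
    c=np.linalg.inv(C)@np.r_[X,1];u,v=(m["mtx"]@c[:3])[:2]/c[2];i,j=int(v),int(u)
    if 3<i<397:
        z=np.median(d[i-3:i+4,j-3:j+4]);q=C@np.r_[np.linalg.inv(m["mtx"])@[u,v,1]*z,1];print(round(u),round(v),q[:3].round(4))
```

```text
13.275 [0.50385813 0.08120427 0.2136965 ]
319 127 [0.511  0.033  0.0667]
319 59 [ 0.519  -0.0185  0.0667]
```

View pics/w2.png

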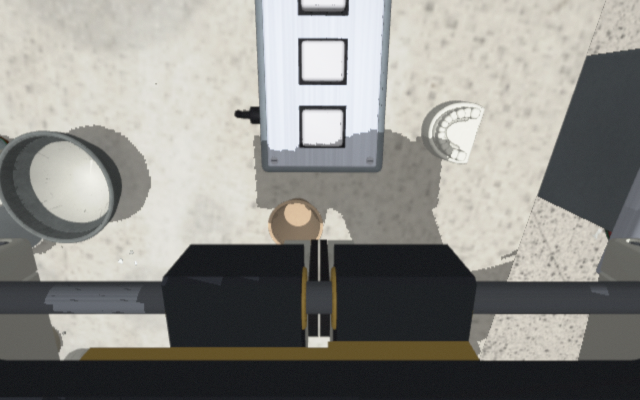

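In this view keys 1 and 2 are at (323,127) and (323,61), and key 3 is cut off at the top edge. I'll move higher to measure keys 3 and 4 as well.

Emit:
move_arm(rows="0 0 0 0.05 0 -0.05 0; 0 0 0 0.05 0 0 0; 0 0 0 0 0 0 0; 0 0 0 0 0 0 0; 0 0 0 0 0 0 0")

```text
t: 13.95
eef_pos: [0.5187, -0.0141, 0.2574]
ee_rot: [3.141, -0.0, -1.413]
force: [-1.0, 0.2, -0.1]
width: 0.0007
gripper_force: 0.0
```

Run:
```python
from station import arm
from h import *
from scipy.spatial.transform import Rotation as Ro
s=arm.get_state();p,d=arm.grab_frame("wrist");m=arm.camera_model("wrist");print(s["t"],s["eef_pos"],s["qd"])
W=np.eye(4);W[:3,:3]=Ro.from_euler("xyz",s["ee_rot"]).as_matrix();W[:3,3]=s["eef_pos"];C=W@m["mount"]
for X in([.511,.033,.067],[.519,-.0185,.067],[.5267,-.069,.067],[.535,-.121,.067]):
    c=np.linalg.inv(C)@np.r_[X,1];u,v=(m["mtx"]@c[:3])[:2]/c[2];i,j=int(v),int(u)
    if 3<i<397:
        z=np.median(d[i-3:i+4,j-3:j+4]);q=C@np.r_[np.linalg.inv(m["mtx"])@[u,v,1]*z,1];print(round(u),round(v),q[:3].round(4))
```

```text
13.95 [ 0.51871963 -0.01413763  0.2573587 ] [ 0.01072345 -0.00214638  0.00270781  0.00021239 -0.00028566 -0.00033617]
318 220 [0.511  0.0332 0.0664]
318 169 [ 0.519  -0.0184  0.0665]
318 115 [ 0.5267 -0.069   0.0667]
318 55 [ 0.535  -0.121   0.0666]
```

All four keys measure level, with their tops at about 0.0665 m, and nothing is touching.

```bash
python3 -c "
from station import arm
print(arm.job_done())"
```

```text
the job is handed in; nothing more can be done
None
```

Key 3 was the latched key: I tapped all four left to right, pressed it home, and it sprang up; all four keys then measured level within 0.3 mm, and the job is handed in (no verdict was returned).

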